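# Shut and lock the service panel of the water filter

### The job

The top panel of the white water-filter unit stands ajar. Push it fully shut with your fingertips, then set a fingertip in the slot of its round fastener and turn it clockwise as far as it goes, so that the slot lines up with the two marks and the panel is locked. Touch and push only: lift nothing, do not raise the panel further, do not turn the fastener before the panel is shut, and leave the jars and the shaker beside the unit where they stand.

Things in the scene. Friction and masses are not known exactly. Their poses are not given: they have to be found in the camera images.
- filter_unit: Low white box, 190 (its x) x 200 (its y) x 80 mm high, fixed to the worktop. Origin: centre of its underside. Its x points level from its front edge (nearer the robot) to its hinge edge, z up. A panel 8 mm thick covers its top; the hinge line is along y at x = +93, z = 80 mm. With the panel shut its upper face is at z = 88 mm and the fastener's axis is upright at x = -22 mm, y = 0.
- panel (a joint): Opening angle of the hinged top panel, rad: 0 = fully shut, on a firm stop; grows as the front edge rises. Starts ajar, 0.18 to 0.32. The hinge is stiff and stays where it is left; pushing down near the fastener or the front edge closes it with 3 to 6 N.
- panel_front (a point): Middle of the front edge of the panel's upper face, 187 mm from the hinge line.
- cam (a joint): Angle of the quarter-turn fastener, rad, growing clockwise seen from above. 0 = unlocked, slot front to back (along the unit's x); 1.571 = locked, on a firm stop, slot crosswise (along the unit's y), in line with the two raised marks on the panel 62 to 84 mm from the axis. Starts at 0 to 0.3. Turns against a steady friction of about 0.06 N m, stays where it is left.
- slot_floor (a point): Centre of the slot's floor, on the fastener's axis, 115 mm from the hinge line and 7 mm above the panel's upper face (95 mm above the worktop when shut). x: along the slot; z: along the fastener's axis. The slot is 46 mm wide, 21 mm deep and runs right across the disc, open at both ends. The floor is flat and solid.
- salt_shaker: Clear and grey salt shaker, 44 mm across, 90 mm tall, standing loose to the left of the unit; origin: centre of its underside.
- spice_jar: Spice jar with a dark cap, 41 mm across, 105 mm tall, standing loose to the right of the unit; origin: centre of its underside.
- jam_jar: Jam jar, 68 mm across, 84 mm tall, standing loose to the left of the unit; origin: centre of its underside.
- cheek_top (a point): Top of the fastener, on its axis, 21 mm above the slot's floor (116 mm above the worktop when shut). The fastener is a plastic disc 100 mm across; a solid D-shaped cheek of this height stands at either side of the slot. A closed pair of fingers fits in the slot; pushing sideways on a cheek some 30 mm off the axis, in an arc about the axis, turns the fastener.

How it is judged:
On the way, in this order (a step that is already met when the one before it is completed fails the run):
1. the panel is pushed shut (within 0.03 rad) with the fastener still unlocked (value of joint panel below 0.03 rad and value of joint cam below 0.7 rad), for 0.1 s.
2. the fastener is turned clockwise to its locked stop with the panel shut (value of joint cam above 1.45 rad and value of joint panel below 0.03 rad), for 0.1 s.
At the end, for the whole second after the job is handed in: The panel is shut (within 0.03 rad), the fastener stands within 0.12 rad of its locked stop and at rest, and the shaker and jars stand within 30 mm of where they were (all of step 2 and velocity of joint cam between -0.05 and 0.05 rad/s and distance of each of salt_shaker, jam_jar, spice_jar from where it was at the start of the episode below 0.03 m); the robot touches nothing.
It fails at once if the fastener is turned past 0.7 rad while the panel is still open (value of joint cam above 0.7 rad and value of joint panel above 0.05 rad).
It fails at once if the panel is lifted open further (value of joint panel above 0.42 rad).
It fails at once if the salt shaker is moved, lifted or tipped (distance of salt_shaker from where it was at the start of the episode above 0.03 m or angle between salt_shaker's own z axis and vertical above 0.5 rad).
It fails at once if the jam jar is moved, lifted or tipped (distance of jam_jar from where it was at the start of the episode above 0.03 m or angle between jam_jar's own z axis and vertical above 0.5 rad).
It fails at once if the spice jar is moved, lifted or tipped (distance of spice_jar from where it was at the start of the episode above 0.03 m or angle between spice_jar's own z axis and vertical above 0.5 rad).
It also fails if it takes over 45 s, if anything falls off the work surface, if the arm or the gripper's body presses on something with over 40 N, if the wrist force passes 120 N, or if a joint passes its speed limit or range.

### The arm

A 6-joint arm with a two-finger parallel gripper is mounted at the origin on a cart in front of the work surface, level with it; the furniture and walls round the work are solid. World frame = base frame: x ahead of the robot, y to its left, z up, the work surface at z = 0. Lengths are in m, angles in rad, forces in N, time in s.
With the tool pointing down it reaches from about 0.3 to 0.95 m from the base axis. Payload 3.1 kg.
Tool frame: the origin (TCP) lies midway between the tips of the shut fingers; the grasp point (between the pads) lies 19 mm behind it; z points along the fingers, y is the line along which they close (so a half turn about z gives the same grasp; the last joint's range is limited). The gripper opens to 85 mm and grips with 20 to 120 N. Pads are 22 mm wide; open, the fingers measure 114 mm over their backs; the gripper's body (76 mm by 85 mm) begins 54 mm behind the grasp point. The pads swing forward as they close: fully open they stand 13 mm farther back than shut.
Start: joints at [1.186, 0.308, 1.634, -0, 1.2, -0.07], TCP at [0.194, 0.594, 0.231] pointing down, gripper open.
Joint ranges: [-3.06, 3.06], [-0.79, 1.96], [0.05, 2.63], [-1.19, 4.34], [0.05, 2.64], [-2.94, 2.94]. Speed limits (rad/s): [2.79, 2.79, 3.14, 3.14, 3.14, 3.14].

### API

Orientations are given as a 3x3 rotation matrix whose columns are the frame's x, y, z axes.
In Python, from bench import state, snapshot, hand_in gives the robot as it stands.
- The arm moves only by the shell command python3 -m inch 'ROWS'. ROWS is JSON, a list of rows, each an object of numbers: "dx", "dy", "dz": the shift along the tool's x, y, z as a fraction of full scale; "ax", "ay", "az": the turn, a rotation vector about the tool's x, y, z as a fraction of full scale; "fingers": the opening, from 0 (shut) to 1 (fully open). A call has 1 to 20 rows; each row is the pose to reach, as a shift and turn from the pose commanded when the call began, along the tool's axes at that moment; what a row does not reach only later rows make up. Full scale, the value 1, is 0.25 m for a shift and 0.5 rad for a turn. A row lasts 1/8 s, in which the tool goes at most 62.5 mm and 10.7 degrees, less where a joint would pass 70% of its speed; a pose out of reach is approached as far as the arm can. A call with a number of a shift or a turn outside -1 to 1 is refused whole. A call with a gripper value outside its range is refused whole. The fingers move at their own pace and stop on an object; the grip force is fixed at half the most. Time passes only in rows, so rows that repeat a pose let the fingers close. It gives the time, the measured TCP pose, the force, the opening and the grip force at its end, in the units of the state.
- state(): the state, without advancing time (a new reading comes with each control period).
- snapshot(name): name is "side" or "top"; returns a dict with "color" (420x560x3 uint8, red, green, blue), "fx", "fy", "cx", "cy" (pixels), "distortion" ([k1, k2, p1, p2, k3] as OpenCV has them; the pictures are not rectified), "R" (3x3) and "t" (3): a world point X has camera coordinates R X + t. Camera axes: x right, y down, z forward; pixel columns grow to the right and rows downward; lengths in m; the calibration is good to about 2 mm. A picture is of the moment at which its call begins. There is no depth.
- hand_in(): hands the job in; it is judged then, once.
The state is a dict: "t": time; "joint_pos": joint angles; "dq": joint speeds; "tau": joint torques, N m; "ee_pos": TCP position; "eef_rot": TCP orientation; "wrist_force": force on the tool from outside, world axes, zero at the start; "wrist_torque": the same for the moment, N m; "gripper_width": finger opening in m; "grip_force": force on a finger pad.
Only numpy, scipy, OpenCV 4.12 (cv2) and the standard library are available. Lean on these libraries where they do the work, as an engineer would, in place of code of your own. Each camera call takes 0.05 s, during which the arm holds its last target. There are 200 camera calls.

## Working session

There is one attempt and no reset: what is moved stays moved. The work goes in short steps, Python scripts to look and compute and a shell command to move; the robot and the scene stay as the last step left them, time stands still between calls to the robot, and variables do not carry over. Pictures are saved under pics/ and viewed, at most 10 in all, crops included, and the job is handed in when it is done.

```bash
mkdir -p pics; ls
python3 - <<'E'
from bench import state,snapshot
import cv2,pickle
s=state();print(s['ee_pos'],s['eef_rot'],s['gripper_width'])
d={}
for n in('side','top'):
    p=snapshot(n);d[n]=p;cv2.imwrite(f'pics/{n}0.png',p['color'][:,:,::-1]);print(n,p['fx'],p['distortion'],p['R'],p['t'])
pickle.dump(d,open('d.pkl','wb'))
E
```

```text
pics
[0.19322926 0.59352421 0.23006251] [[-9.50865284e-01  3.09603792e-01 -8.38850652e-04]
 [ 3.09604891e-01  9.50863018e-01 -2.08168957e-03]
 [ 1.53133077e-04 -2.23911861e-03 -9.99997481e-01]] 0.08533165496126188
side 391.7638656800489 [-0.09517889  0.          0.          0.          0.        ] [[-9.99977150e-01  6.34299139e-04  6.73036774e-03]
 [-5.00563766e-03  5.99663030e-01 -8.00236961e-01]
 [-4.54354233e-03 -8.00252365e-01 -5.99646153e-01]] [ 0.53329156 -0.06277293  1.12535063]
top 494.5843993481861 [0.01198683 0.         0.         0.         0.        ] [[-2.60170287e-03 -9.99807113e-01  1.94670949e-02]
 [-9.94317508e-01  5.14670227e-04 -1.06453879e-01]
 [ 1.06423326e-01 -1.96334346e-02 -9.94127056e-01]] [0.23666594 0.53230257 1.02138138]
```

View pics/top0.png

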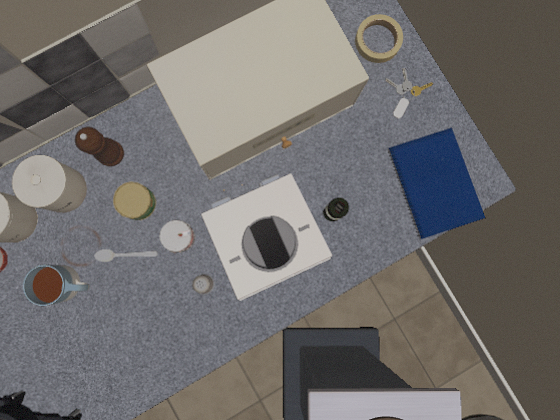

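View pics/side0.png

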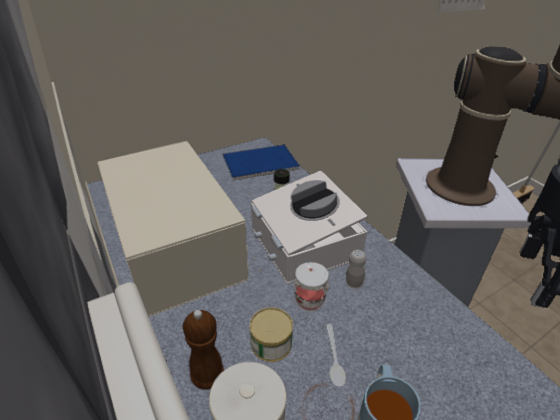

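Top view: the unit sits around (267,237), with hinge corners about (202,212) and (292,175) and front corners about (240,297) and (330,258). The fastener is at (270,243), with its slot running front to back. Spice jar (337,209), jam jar (176,236), shaker (202,284). Side view: the panel is ajar at the front, with its front corners near (364,213) and (285,245).

```bash
cat > h.py <<'E'
import numpy as np,cv2
def ray(p,uv):
    K=np.array([[p['fx'],0,p['cx']],[0,p['fy'],p['cy']],[0,0,1.]])
    n=cv2.undistortPoints(np.array([[uv]],float),K,np.array(p['distortion']))[0,0]
    R=np.array(p['R']);t=np.array(p['t']);d=R.T@np.array([*n,1]);return -R.T@t,d/np.linalg.norm(d)
def onz(p,uv,z):
    o,d=ray(p,uv);return o+d*(z-o[2])/d[2]
def tri(p,a,q,b):
    o1,d1=ray(p,a);o2,d2=ray(q,b)
    s=np.linalg.lstsq(np.c_[d1,-d2],o2-o1,rcond=None)[0]
    A,B=o1+s[0]*d1,o2+s[1]*d2;return (A+B)/2,np.linalg.norm(A-B)
def quad(p,box,th):
    x,y,w,h=box;g=p['color'].astype(int);m=(g.min(2)>th).astype(np.uint8)*255
    k=np.zeros_like(m);k[y:y+h,x:x+w]=m[y:y+h,x:x+w]
    c=max(cv2.findContours(k,0,2)[0],key=cv2.contourArea)
    hull=cv2.convexHull(c);return hull,cv2.approxPolyDP(hull,6,True)[:,0]
E
python3 - <<'E'
import pickle;from h import *
d=pickle.load(open('d.pkl','rb'));T,S=d['top'],d['side']
for th in(150,170,190):
    print(th,quad(T,(195,165,145,140),th)[1].tolist(),quad(S,(245,165,125,115),th)[1].tolist())
print(T['color'][225,235],S['color'][210,280],S['color'][250,300])
a=cv2.resize(T['color'][165:305,190:350,::-1],None,fx=3.7,fy=3.7,interpolation=2)
b=cv2.resize(S['color'][170:280,245:375,::-1],None,fx=4,fy=4,interpolation=2)
cv2.imwrite('pics/a.png',a);cv2.imwrite('pics/b.png',b)
E
```

```text
150 [[291, 174], [330, 258], [240, 300], [202, 213]] [[321, 171], [366, 215], [287, 256], [252, 200]]
170 [[290, 174], [331, 255], [240, 299], [202, 214]] [[320, 171], [366, 215], [288, 252], [253, 200]]
190 [[230, 277]] [[324, 240]]
[194 190 186] [189 184 182] [84 82 82]
```

View pics/a.png

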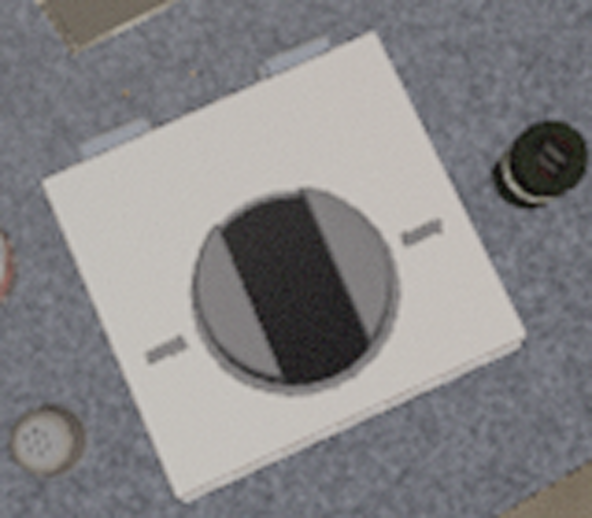

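View pics/b.png

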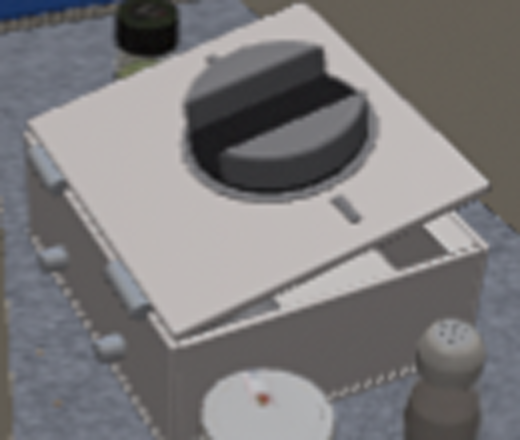

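The crops show the panel's upper-face corners, the two marks and the slot clearly. In the top crop the corners are (44,183), (375,32), (523,336) and (182,490), and the marks are (422,233) and (166,350). The slot is near front-to-back, so the cam is about 0.

Run:
```python
import pickle;from h import *
from bench import state
d=pickle.load(open('d.pkl','rb'));T,S=d['top'],d['side']
a=lambda u,v:(190+u/3.7,165+v/3.7); b=lambda u,v:(245+u/4,170+v/4)
P={n:tri(T,a(*p),S,b(*q)) for n,p,q in[('HL',(44,183),(180,333)),('HR',(375,32),(28,125)),('FL',(182,490),(488,185)),('FR',(523,336),(302,5)),('MR',(422,233),(213,63)),('ML',(166,350),(346,209))]}
for n,(x,e) in P.items():print(n,x.round(4),round(e,4))
P={n:x for n,(x,e) in P.items()}
HL,HR=onz(T,a(44,183),.088),onz(T,a(375,32),.088);print('H@.088',HL,HR)
for A,B in((HL,HR),(P['ML'],P['MR']),(P['FL'],P['FR'])):
    v=A-B;print('yaw',np.arctan2(-v[0],v[1]),np.linalg.norm(v))
yaw=np.mean([np.arctan2(-(A-B)[0],(A-B)[1]) for A,B in((HL,HR),(P['ML'],P['MR']),(P['FL'],P['FR']))])
ux=np.array([np.cos(yaw),np.sin(yaw),0]);h=(HL+HR)/2;m=(P['ML']+P['MR'])/2;f=(P['FL']+P['FR'])/2
print('yaw',yaw,'hinge',h,'mark mid',m,'front',f)
print('x dist',(h-m)@ux,(h-f)@ux,'theta',np.arcsin((f[2]-.088)/.187),np.arcsin((m[2]-.088)/.115))
th=np.arcsin((f[2]-.088)/.187)
uy=np.array([-ux[1],ux[0],0])
y=np.mean([h@uy,m@uy,f@uy]);hx=h@ux   # hinge edge at unit x=.093
C=ux*(hx-.115)+uy*y;print('axis shut',C)
R=np.array(state()['eef_rot']);print('tool angle of x',np.arctan2(R[1,0],R[0,0]),'need turn az',-((np.pi+yaw)-np.arctan2(R[1,0],R[0,0]))/.5)
tgt=C-ux*.025;tgt[2]=.18
print('delta tool (fs) to 25mm front of axis z .18',R.T@(tgt-np.array(state()['ee_pos']))/.25, tgt)
```

```text
HL [0.5117 0.3764 0.0885] 0.0028
HR [0.5951 0.198  0.0848] 0.0016
FL [0.3511 0.3005 0.1222] 0.0039
FR [0.4306 0.125  0.1227] 0.0001
MR [0.4854 0.1757 0.1136] 0.0022
ML [0.4236 0.3092 0.1127] 0.0005
H@.088 [0.51314152 0.37629266 0.088     ] [0.59531511 0.1981408  0.088     ]
yaw 0.43217478816216726 0.1961901746526826
yaw 0.4336736616777621 0.1471556050607459
yaw 0.4252709774870723 0.19271414289419864
yaw 0.4303731424423339 hinge [0.55422831 0.28721673 0.088     ] mark mid [0.45452587 0.24242252 0.11315108] front [0.39083151 0.21275944 0.12246964]
x dist 0.10929917985416752 0.17956098613748622 theta 0.18538973899085037 0.2204871755320254
axis shut [0.44952175 0.23965887 0.        ]
tool angle of x 2.826777941598855 need turn az -1.4903757088665435
delta tool (fs) to 25mm front of axis z .18 [-1.33960922 -1.09595553  0.20272111] [0.42680149 0.22922862 0.18      ]
```

```bash
python3 -m inch '[{"dx":-0.2,"dy":-0.16,"az":-0.2,"fingers":0},{"dx":-0.4,"dy":-0.33,"az":-0.4,"fingers":0},{"dx":-0.6,"dy":-0.5,"az":-0.6,"fingers":0},{"dx":-0.8,"dy":-0.65,"az":-0.8,"fingers":0},{"dx":-0.8,"dy":-0.65,"az":-0.8,"fingers":0},{"dx":-0.8,"dy":-0.65,"az":-0.8,"fingers":0}]'
cat > g.py <<'E'
import sys;from h import *
from bench import state
yaw=.4304;ux=np.array([np.cos(yaw),np.sin(yaw),0]);uy=np.array([-ux[1],ux[0],0]);C=np.array([.4495,.2397,0])
def rep(tu,tz,ang):
    s=state();R=np.array(s['eef_rot']);e=np.array(s['ee_pos'])
    w=e-C;print('t',s['t'],'unit rel axis',(w@ux).round(4),(w@uy).round(4),e[2].round(4),'F',np.round(s['wrist_force'],1),'M',np.round(s['wrist_torque'],2),'w',s['gripper_width'])
    tgt=C+ux*tu[0]+uy*tu[1];tgt[2]=tz
    a=-(np.pi+yaw+ang-np.arctan2(R[1,0],R[0,0]));a=(a+np.pi)%(2*np.pi)-np.pi
    print('need',(R.T@(tgt-e)/.25).round(3),'az',round(a/.5,3))
if __name__=='__main__':
    v=[float(x) for x in sys.argv[1:]];rep(v[:2],v[2],v[3])
E
python3 g.py -.025 0 .18 0
```

```text
t 0.1 unit rel axis -0.0853 0.4285 0.2301 F [ 0.3 -0.2  0.7] M [-0.05 -0.01 -0.03] w 0.08528334221419503
need [-1.339 -1.096  0.203] az -1.49validation failed for argument at $[0]...
```

```bash
python3 -m inch '[{"dx":-0.2,"dy":-0.16,"dz":0,"ax":0,"ay":0,"az":-0.2,"fingers":0},{"dx":-0.4,"dy":-0.33,"dz":0,"ax":0,"ay":0,"az":-0.4,"fingers":0},{"dx":-0.6,"dy":-0.5,"dz":0,"ax":0,"ay":0,"az":-0.6,"fingers":0},{"dx":-0.8,"dy":-0.65,"dz":0,"ax":0,"ay":0,"az":-0.8,"fingers":0},{"dx":-0.8,"dy":-0.65,"dz":0,"ax":0,"ay":0,"az":-0.8,"fingers":0},{"dx":-0.8,"dy":-0.65,"dz":0,"ax":0,"ay":0,"az":-0.8,"fingers":0}]'; echo
python3 g.py -.025 0 .18 0
```

```text
t: 0.85
ee_pos: [0.3335, 0.3777, 0.2311]
eef_rot: [[-0.997, -0.083, -0.001], [-0.083, 0.997, 0.0], [0.001, 0.0, -1.0]]
wrist_force: [0.2, 0.8, -1.2]
gripper_width: -0.0001
grip_force: 0.0

t 0.85 unit rel axis -0.0479 0.1738 0.2311 F [ 0.2  0.8 -1.2] M [0.01 0.03 0.02] w -8.65654470861569e-05
need [-0.323 -0.623  0.204] az -0.695
```

```bash
python3 -m inch '[{"dx":-0.1,"dy":-0.2,"dz":0,"ax":0,"ay":0,"az":-0.25,"fingers":0},{"dx":-0.2,"dy":-0.4,"dz":0,"ax":0,"ay":0,"az":-0.5,"fingers":0},{"dx":-0.32,"dy":-0.62,"dz":0.1,"ax":0,"ay":0,"az":-0.7,"fingers":0},{"dx":-0.32,"dy":-0.62,"dz":0.2,"ax":0,"ay":0,"az":-0.7,"fingers":0},{"dx":-0.32,"dy":-0.62,"dz":0.2,"ax":0,"ay":0,"az":-0.7,"fingers":0}]'; echo
python3 g.py -.025 0 .12 0
python3 - <<'E'
from bench import snapshot;import cv2,numpy as np
a,b=snapshot('top')['color'][150:310,180:360,::-1],snapshot('side')['color'][110:270,225:405,::-1]
cv2.imwrite('pics/c.png',cv2.resize(np.hstack([a,b]),None,fx=2.2,fy=2.2,interpolation=2))
E
```

```text
t: 1.48
ee_pos: [0.4243, 0.2303, 0.1791]
eef_rot: [[-0.907, -0.422, -0.005], [-0.421, 0.907, -0.002], [0.006, 0.001, -1.0]]
wrist_force: [-0.7, 0.1, 0.4]
gripper_width: -0.0002
grip_force: 0.0

t 1.475 unit rel axis -0.0268 0.002 0.1791 F [-0.7  0.1  0.4] M [ 0.01 -0.01  0.03] w -0.00019488918530395776
need [-0.008 -0.008  0.236] az 0.009
```

View pics/c.png

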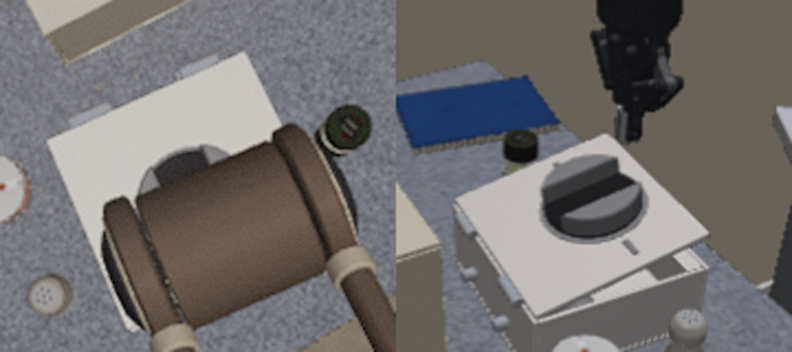

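Top view hides the tip under the wrist. In the side view the fingertip hangs at crop pixel (628,138), above the front end of the slot. Descending.

```bash
python3 -m inch '[{"dx":0,"dy":-0.008,"dz":0.1,"ax":0,"ay":0,"az":0,"fingers":0},{"dx":0,"dy":-0.008,"dz":0.16,"ax":0,"ay":0,"az":0,"fingers":0},{"dx":0,"dy":-0.008,"dz":0.2,"ax":0,"ay":0,"az":0,"fingers":0},{"dx":0,"dy":-0.008,"dz":0.22,"ax":0,"ay":0,"az":0,"fingers":0},{"dx":0,"dy":-0.008,"dz":0.24,"ax":0,"ay":0,"az":0,"fingers":0},{"dx":0,"dy":-0.008,"dz":0.26,"ax":0,"ay":0,"az":0,"fingers":0}]'; echo
python3 g.py -.025 0 .095 0
```

```text
t: 2.33
ee_pos: [0.4273, 0.2286, 0.1168]
eef_rot: [[-0.907, -0.422, 0.0], [-0.422, 0.907, 0.0], [-0.0, 0.0, -1.0]]
wrist_force: [-2.8, -0.6, 4.1]
gripper_width: 0.0001
grip_force: 2.2

t 2.325 unit rel axis -0.0248 -0.0009 0.1168 F [-2.8 -0.6  4.1] M [-0.11  0.52  0.03] w 0.00014894128971350225
need [0.001 0.003 0.087] az 0.01
```

Contact on the slot floor, and the panel is closing with about 4 N.

```bash
python3 -m inch '[{"dx":0,"dy":0,"dz":0.03,"ax":0,"ay":0,"az":0,"fingers":0},{"dx":0,"dy":0,"dz":0.05,"ax":0,"ay":0,"az":0,"fingers":0},{"dx":0,"dy":0,"dz":0.07,"ax":0,"ay":0,"az":0,"fingers":0},{"dx":0,"dy":0,"dz":0.08,"ax":0,"ay":0,"az":0,"fingers":0},{"dx":0,"dy":0,"dz":0.088,"ax":0,"ay":0,"az":0,"fingers":0},{"dx":0,"dy":0,"dz":0.088,"ax":0,"ay":0,"az":0,"fingers":0}]'; echo
python3 g.py -.025 0 .095 0
```

```text
t: 3.08
ee_pos: [0.4268, 0.2281, 0.0949]
eef_rot: [[-0.907, -0.422, -0.001], [-0.422, 0.907, -0.001], [0.002, -0.0, -1.0]]
wrist_force: [-5.7, -3.5, 10.0]
gripper_width: 0.0
grip_force: 5.0

t 3.075 unit rel axis -0.0255 -0.001 0.0949 F [-5.7 -3.5 10. ] M [-0.41  0.85  0.02] w 4.660500429347029e-05
need [-0.002  0.004 -0.   ] az 0.01
```

```bash
python3 -m inch '[{"dx":0,"dy":0,"dz":0.006,"ax":0,"ay":0,"az":0,"fingers":0},{"dx":0,"dy":0,"dz":0.012,"ax":0,"ay":0,"az":0,"fingers":0},{"dx":0,"dy":0,"dz":0.012,"ax":0,"ay":0,"az":0,"fingers":0}]'; echo
python3 g.py -.030 0 .098 0
```

```text
t: 3.45
ee_pos: [0.4269, 0.2282, 0.0946]
eef_rot: [[-0.907, -0.422, -0.002], [-0.422, 0.907, -0.001], [0.003, -0.0, -1.0]]
wrist_force: [-12.3, -5.5, 28.6]
gripper_width: 0.0001
grip_force: 14.2

t 3.45 unit rel axis -0.0254 -0.001 0.0946 F [-12.3  -5.5  28.6] M [-0.91  1.98  0.02] w 8.879015005046937e-05
need [ 0.018  0.004 -0.014] az 0.01
```

The stop is firm at z≈0.0946, so the panel is shut. Next I lift about 4 mm off the floor, shift to the cheek and start the clockwise arc.

```bash
python3 -m inch '[{"dx":0,"dy":0,"dz":-0.028,"ax":0,"ay":0,"az":0,"fingers":0},{"dx":0.018,"dy":0.004,"dz":-0.028,"ax":0,"ay":0,"az":0,"fingers":0},{"dx":0.018,"dy":0.044,"dz":-0.028,"ax":0,"ay":0,"az":0,"fingers":0},{"dx":0.01,"dy":0.064,"dz":-0.028,"ax":0,"ay":0,"az":0.34,"fingers":0},{"dx":-0.001,"dy":0.081,"dz":-0.028,"ax":0,"ay":0,"az":0.66,"fingers":0},{"dx":-0.016,"dy":0.097,"dz":-0.028,"ax":0,"ay":0,"az":1,"fingers":0},{"dx":-0.016,"dy":0.097,"dz":-0.028,"ax":0,"ay":0,"az":1,"fingers":0}]'; echo
python3 g.py -.0074 .0308 .0985 -1
```

```text
t: 4.32
ee_pos: [0.42, 0.2524, 0.0975]
eef_rot: [[-0.998, 0.062, -0.001], [0.062, 0.998, -0.0], [0.001, -0.0, -1.0]]
wrist_force: [0.6, -0.9, 0.8]
gripper_width: -0.0001
grip_force: 0.1

t 4.325 unit rel axis -0.0215 0.0238 0.0975 F [ 0.6 -0.9  0.8] M [-0.02 -0.01  0.  ] w -9.000049930149531e-05
need [-0.037  0.051 -0.004] az 1.015
```

```bash
python3 -m inch '[{"dx":-0.008,"dy":0.022,"dz":0,"ax":0,"ay":0,"az":0.34,"fingers":0},{"dx":-0.021,"dy":0.039,"dz":0,"ax":0,"ay":0,"az":0.66,"fingers":0},{"dx":-0.036,"dy":0.055,"dz":0,"ax":0,"ay":0,"az":1,"fingers":0},{"dx":-0.036,"dy":0.055,"dz":0,"ax":0,"ay":0,"az":1,"fingers":0}]'; echo
python3 g.py .011 .030 .0985 -1.571
```

```text
t: 4.82
ee_pos: [0.4299, 0.2652, 0.0976]
eef_rot: [[-0.847, 0.531, -0.001], [0.531, 0.847, -0.0], [0.001, -0.001, -1.0]]
wrist_force: [0.0, -0.9, -0.7]
gripper_width: 0.0001
grip_force: 0.3

t 4.825 unit rel axis -0.0072 0.0314 0.0976 F [ 0.  -0.9 -0.7] M [-0.07  0.07 -0.03] w 7.040739358649835e-05
need [-0.045  0.058 -0.004] az 1.161
```

```bash
python3 -m inch '[{"dx":-0.01,"dy":0.02,"dz":0,"ax":0,"ay":0,"az":0.34,"fingers":0},{"dx":-0.025,"dy":0.04,"dz":0,"ax":0,"ay":0,"az":0.66,"fingers":0},{"dx":-0.043,"dy":0.057,"dz":0,"ax":0,"ay":0,"az":1,"fingers":0},{"dx":-0.043,"dy":0.057,"dz":0,"ax":0,"ay":0,"az":1,"fingers":0}]'; echo
python3 g.py .016 .030 .0985 -1.571;  python3 - <<'E'
from bench import snapshot;import cv2,numpy as np
a,b=snapshot('top')['color'][150:310,180:360,::-1],snapshot('side')['color'][110:270,225:405,::-1]
cv2.imwrite('pics/e.png',cv2.resize(np.hstack([a,b]),None,fx=2.2,fy=2.2,interpolation=2))
E
```

```text
t: 5.32
ee_pos: [0.4463, 0.271, 0.0976]
eef_rot: [[-0.489, 0.872, -0.002], [0.872, 0.489, -0.001], [-0.0, -0.002, -1.0]]
wrist_force: [-1.0, -1.0, -0.7]
gripper_width: -0.0003
grip_force: 0.8

t 5.325 unit rel axis 0.0102 0.0298 0.0976 F [-1.  -1.  -0.7] M [-0.23  0.2   0.03] w -0.00034650360169823194
need [-0.001  0.023 -0.004] az 0.163
```

View pics/e.png

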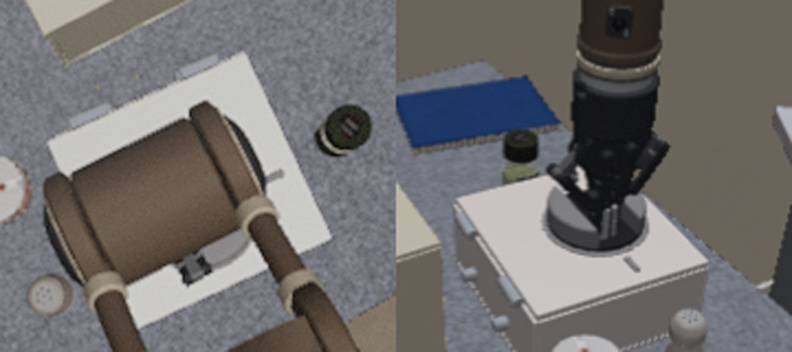

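The panel is shut in the side view and the fastener has turned most of the way: the slot's open end at crop (610,225) points nearly to the mark at (632,264). I keep pushing until the force rises at the stop.

```bash
python3 -m inch '[{"dx":0,"dy":0.012,"dz":0,"ax":0,"ay":0,"az":0.16,"fingers":0},{"dx":0,"dy":0.024,"dz":0,"ax":0,"ay":0,"az":0.16,"fingers":0},{"dx":0,"dy":0.024,"dz":0,"ax":0,"ay":0,"az":0.16,"fingers":0}]'; echo
python3 g.py .02 .030 .0985 -1.571
```

```text
t: 5.8
ee_pos: [0.4472, 0.272, 0.0975]
eef_rot: [[-0.417, 0.909, -0.012], [0.909, 0.417, -0.006], [-0.0, -0.013, -1.0]]
wrist_force: [-9.7, -6.0, 8.6]
gripper_width: 0.0002
grip_force: 6.2

t 5.8 unit rel axis 0.0114 0.0304 0.0975 F [-9.7 -6.   8.6] M [-0.85  1.59  0.01] w 0.00021543121916658037
need [-0.001  0.035 -0.005] az -0.0
```

The force rises to about 11 N with no further motion, so the fastener is on its stop. Backing off and lifting out.

```bash
python3 -m inch '[{"dx":0,"dy":-0.055,"dz":0,"ax":0,"ay":0,"az":0,"fingers":0},{"dx":0,"dy":-0.055,"dz":0,"ax":0,"ay":0,"az":0,"fingers":0},{"dx":0,"dy":-0.055,"dz":-0.2,"ax":0,"ay":0,"az":0,"fingers":0},{"dx":0,"dy":-0.055,"dz":-0.4,"ax":0,"ay":0,"az":0,"fingers":0},{"dx":0,"dy":-0.25,"dz":-0.5,"ax":0,"ay":0,"az":0,"fingers":0},{"dx":0,"dy":-0.5,"dz":-0.5,"ax":0,"ay":0,"az":0,"fingers":0},{"dx":0,"dy":-0.6,"dz":-0.5,"ax":0,"ay":0,"az":0,"fingers":0},{"dx":0,"dy":-0.6,"dz":-0.5,"ax":0,"ay":0,"az":0,"fingers":0}]'; echo
python3 g.py .02 .030 .0985 -1.571;  python3 - <<'E'
from bench import snapshot;import cv2,numpy as np
a,b=snapshot('top')['color'][150:310,180:360,::-1],snapshot('side')['color'][150:310,225:405,::-1]
cv2.imwrite('pics/f.png',cv2.resize(np.hstack([a,b]),None,fx=2.2,fy=2.2,interpolation=2))
E
```

```text
t: 6.8
ee_pos: [0.3153, 0.2124, 0.2237]
eef_rot: [[-0.414, 0.91, 0.003], [0.91, 0.414, 0.001], [0.0, 0.003, -1.0]]
wrist_force: [-0.0, 0.8, -0.8]
gripper_width: 0.0001
grip_force: 0.0

t 6.8 unit rel axis -0.1333 0.0311 0.2237 F [-0.   0.8 -0.8] M [0.01 0.03 0.  ] w 9.149800001030118e-05
need [-0.003  0.612  0.503] az -0.006
```

View pics/f.png

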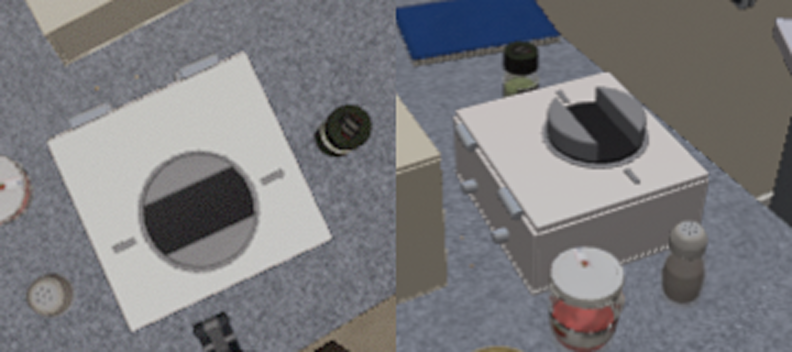

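The panel is shut, and the slot lines up with both marks at crop (124,245) and (272,177). The jars and shaker stand where they were, and the robot is clear.

```bash
python3 -c "
from bench import hand_in;print(hand_in())"
```

```text
the job is handed in; nothing more can be done
None
```

The panel is pushed fully shut and the fastener is turned clockwise to its stop, with the slot in line with both marks in the last picture; the jars and shaker look unmoved, and the job is handed in (no verdict was returned).

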